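# Fit the keyed lap spindle into the gear unit of the polishing lap

## Task

Take the keyed spindle with the square boss out of the wooden spindle block, leaving the tapered one in its hole, and push its shaft into the hollow shaft of the gear unit, turning it until the key slips into the keyway, without ever ramming it. Keep pushing against the spring pad until the flange sits fully home on the face of the hollow shaft, and finish like that: still gripping the spindle and holding it pressed home, so that a workmate can fit the retaining screw from below.

Things in the scene. Friction and masses are not known exactly. Their poses are not given: they have to be found in the camera images.
- spindle: Keyed lap spindle with a square boss, bare metal, about 0.32 kg (varies by a tenth), loose in one of the block's two holes. Origin on its axis at the underside of the flange (the shoulder); z up along the axis; x towards the key. Flange 64 mm across, z 0 to 8 mm, with a small raised rib (12 x 4 x 2 mm) on top at the rim, right over the key.
- spindle_flats (a point): Grip point on the spindle's axis, 30 mm above the shoulder, on the square boss: 26 by 26 mm, its four flat faces towards the spindle's +x, -x, +y and -y, from 8 to 48 mm above the shoulder. Grip across either pair of faces from above, fingertips just clear of the flange.
- spindle_tip (a point): Centre of the lower end of the spindle's shaft, 48 mm below the shoulder. Shaft 24 mm in diameter, the last 5 mm tapering to 17 mm; the last 10 mm is a plain nose without key.
- spindle_key (a point): Outer lower end of the key, 17.5 mm from the axis towards the spindle's +x, 38 mm below the shoulder. The key is 8 mm wide, stands 5.5 mm out of the shaft and runs from 6 to 38 mm below the shoulder; its two ends are half-round (radius 4 mm, seen from outside), so it leads itself into the keyway.
- hub_mouth (a point): Centre of the flat upper face of the gear unit's upright hollow shaft, 124 mm above the table; z up along the bore; x is the housing's x, towards the motor (it does not show where the keyway stands). The face is a steel ring 46 mm across, 4 mm proud of the housing; the bore is 26.4 mm, greased. The shoulder sits on this face when home.
- bore_axis (a point): On the bore's axis, 20 mm below the mouth. The keyway runs the whole bore: 10.5 mm wide, out to 19.5 mm from the axis (0.08 rad of play for the key). It stands anywhere within 0.6 rad either side of the housing's +x: see it from above, or feel for it, key riding on the face under light pressure. The hollow shaft is locked by its worm gear and does not turn.
- spring_pad (a joint): Travel (m) of the spring pad in the bottom of the bore: 0 = up and free. Its top is then 41 mm below the mouth, so the shaft end meets it with the shoulder 7 mm above the face. It pushes up with 5.5 N at first and 10.5 N at 0.007, spindle home, and lifts the spindle again if nobody presses.
- drive: Gear unit with motor, fixed to the table. Origin on the bore's axis at table height, x to the motor. Grey housing x -60 to 60 mm, y -84 to 60 mm, top 120 mm high. The motor lies along +x at y -50 mm, out to x 235 mm; its black terminal box reaches 155 mm high at x 90 to 160 mm.
- rack: Wooden spindle block, fixed: 90 mm (x) by 220 mm (y), 60 mm high; origin at the centre of its underside; two through holes 42 mm in diameter at y -55 and +55 mm. The spindles hang in them with their flanges resting on the block's top.
- taper_spindle: The other spindle, in the block's other hole, to be left there: flange 54 mm across and 6 mm thick, above it a threaded taper that ends in a point 51 mm above the block. Origin on its axis at the underside of the flange.

How it is judged:
By the outcome, as a careful person would: the job done as asked, in the order asked, and still so for the second after the job is handed in, while the arm keeps its last pose, push and grip.
It also fails if it takes over 64 s, if anything falls off the work surface, if the arm or the gripper's body presses on something with over 40 N, if the wrist force passes 120 N, or if a joint passes its speed limit or range.

## Robot

A 7-joint arm with a two-finger parallel gripper is mounted at the origin on the work surface. World frame = base frame: x ahead of the robot, y to its left, z up, the work surface at z = 0. Lengths are in m, angles in rad, forces in N, time in s.
With the tool pointing down it reaches from about 0.4 to 0.85 m from the base axis. Payload 10.4 kg.
Tool frame: the origin (TCP) lies midway between the tips of the shut fingers; the grasp point (between the pads) lies 19 mm behind it (manip.grasp_offset is the distance from the TCP to the grasp point, in m); z points along the fingers, y is the line along which they close (so a half turn about z gives the same grasp; the last joint's range is limited). The gripper opens to 85 mm and grips with 20 to 120 N. Pads are 22 mm wide; open, the fingers measure 114 mm over their backs; the gripper's body (76 mm by 85 mm) begins 54 mm behind the grasp point. The pads swing forward as they close: fully open they stand 13 mm farther back than shut.
Start: joints at [1.191, 0.332, -0.065, 1.46, 0.022, 1.35, -0.088], TCP at [0.218, -0.586, 0.231] pointing down, gripper open.
Joint ranges: [-2.6, 2.6], [-0.5, 2.12], [-1.47, 1.34], [0.16, 2.42], [-1.27, 4.41], [0.06, 2.06], [-2.6, 2.6]. Speed limits (rad/s): [2.22, 2.22, 2.79, 2.79, 3.14, 3.14, 3.14].

## Interface

Orientations are given as a unit quaternion [x, y, z, w].
In Python, from workcell import manip, viewer gives the robot as it stands (manip), with the cameras (viewer).
- The arm moves only by the shell command python3 jog.py 'ROWS' [FORCE]. ROWS is one flat JSON list of numbers that holds 1 to 20 rows one after another, with no inner brackets; each row has 7 numbers: a rotation vector rx, ry, rz in fractions of the full range, 1 being pi/2 rad, then dx, dy, dz in fractions of the full range, 1 being 1000 mm, then the opening from 0.0 (shut) to 1.0 (fully open); each row is the pose to reach, as a shift and turn from the pose commanded when the command began, along the tool's axes at that moment; what a row does not reach only later rows make up. A row lasts 1/8 s, in which the tool goes at most 0.0625 m and 0.188 rad, less where a joint would pass 70% of its speed; a pose out of reach is approached as far as the arm can. The fingers move at their own pace and stop on an object; FORCE is the grip in N (left out, the last holds). Time passes only in rows, so rows that do not move let the fingers close. It prints the time, the measured TCP pose, the force, the opening and the grip force at its end. No shift or turn number may pass 1 either way. Input that does not fit is refused with a message, and nothing moves.
- manip.get_obs(): the state, without advancing time (a new reading comes with each control period).
- viewer.camera(name): name is "side" or "top"; returns the picture (384x512x3 uint8, blue, green, red); there is no depth.
- viewer.calibration(name): a dict with "fx", "fy", "cx", "cy" (pixels), "k1" (the pictures are not rectified: a ray, as slopes to the right and down, at radius r is drawn at 1 + k1 r^2 times it, then the intrinsics apply), "world_from_camera" (4x4, takes a point from camera to world coordinates). Camera axes: x right, y up, looking along -z (the intrinsics and any distortion apply to the point x, -y, -z); pixel columns grow to the right and rows downward; lengths in m; the calibration is good to about 2 mm. A picture is of the moment at which its call begins. calibration takes no time and is no camera call.
- manip.hand_in(): hands the job in; it is judged then, once.
The state is a dict: "clock": time; "joint_pos": joint angles; "joint_velocities": joint speeds; "tau": joint torques, N m; "position": TCP position; "ee_rot": TCP orientation; "ft_force": force on the tool from outside, world axes, zero at the start; "torque": the same for the moment, N m; "grip_width": opening from 0.0 (shut) to 1.0 (fully open); "grasp_force": force on a finger pad.
Only numpy, scipy, OpenCV 4.12 (cv2) and the standard library are available. Lean on these libraries where they do the work, as an engineer would, in place of code of your own. Each camera call takes 0.05 s, during which the arm holds its last target. There are 200 camera calls.

## Working session

There is one attempt and no reset: what is moved stays moved. The work goes in short steps, Python scripts to look and compute and a shell command to move; the robot and the scene stay as the last step left them, time stands still between calls to the robot, and variables do not carry over. Pictures are saved under pics/ and viewed, at most 10 in all, crops included, and the job is handed in when it is done.

```bash
ls; mkdir -p pics; python3 - <<'E'
from workcell import manip, viewer
import cv2
o=manip.get_obs();print(o)
for n in("top","side"):
    print(n,viewer.calibration(n)); cv2.imwrite(f"pics/{n}0.png",viewer.camera(n))
print(manip.grasp_offset)
E
```

```text
jog.py
pics
workcell.py
{'clock': 0.0, 'joint_pos': array([ 1.19138669,  0.33285875, -0.06469504,  1.46095072,  0.02164435,
        1.34989979, -0.08850161]), 'joint_velocities': array([-7.92396504e-04,  1.79015463e-04,  9.96821780e-04, -1.88291593e-04,
        7.86952210e-04, -3.64402012e-05,  2.42833121e-04]), 'tau': array([-7.41400399e-04, -6.25453949e+01,  4.84551047e-02, -3.91606092e+01,
        1.62131398e-02,  1.00142491e-02,  1.13292663e-05]), 'position': array([ 0.21814994, -0.58528864,  0.23051964]), 'ee_rot': array([ 9.84125592e-01,  1.77472012e-01, -1.80469808e-04, -6.86708197e-04]), 'ft_force': array([0.07702406, 0.26655036, 0.78459347]), 'torque': array([0.00754219, 0.04613278, 0.03179832]), 'grasp_force': 0.0, 'grip_width': 1.0034669240389242}
top {'fx': 485.4563547972092, 'fy': 485.4563547972092, 'cx': 252.5301877844835, 'cy': 183.26154464928695, 'k1': -0.061573795512765164, 'world_from_camera': array([[ 0.02183405,  0.98665593, -0.16134853,  0.35343941],
       [-0.99974259,  0.02254289,  0.00256369,  0.04216087],
       [ 0.00616674,  0.16125102,  0.98689416,  1.17809857],
       [ 0.        ,  0.        ,  0.        ,  1.        ]])}
side {'fx': 467.5174131059953, 'fy': 467.5174131059953, 'cx': 256.3952021288935, 'cy': 189.29202438171808, 'k1': -0.18806620753710662, 'world_from_camera': array([[-0.68573932,  0.4374256 , -0.58173913,  0.00864649],
       [-0.72753493, -0.38853181,  0.56545199,  0.52606881],
       [ 0.02131902,  0.81098821,  0.58467395,  0.59826189],
       [ 0.        ,  0.        ,  0.        ,  1.        ]])}
0.0187
```

View pics/top0.png

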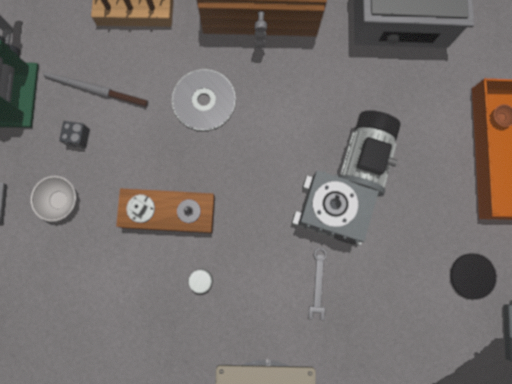

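View pics/side0.png

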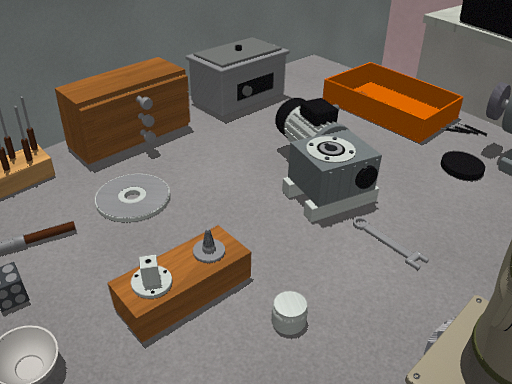

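The top view shows the square-boss spindle near (140,208), the taper near (188,211) and the hub near (336,203), with the motor towards image up-right. The side view shows the spindle at (150,277) and the hub at (331,149). I'll enlarge these.

```bash
python3 - <<'E'
import cv2,numpy as np
t=cv2.imread("pics/top0.png");s=cv2.imread("pics/side0.png")
def c(i,x,y,w=50,h=38): return cv2.resize(i[y-h//2:y+h//2,x-w//2:x+w//2],(400,304),interpolation=cv2.INTER_CUBIC)
cv2.imwrite("pics/c0.png",np.vstack([np.hstack([c(t,140,208),c(t,336,203)]),np.hstack([c(s,151,277),c(s,331,149)])])[:600])
E
```

```text
(no output)
```

View pics/c0.png

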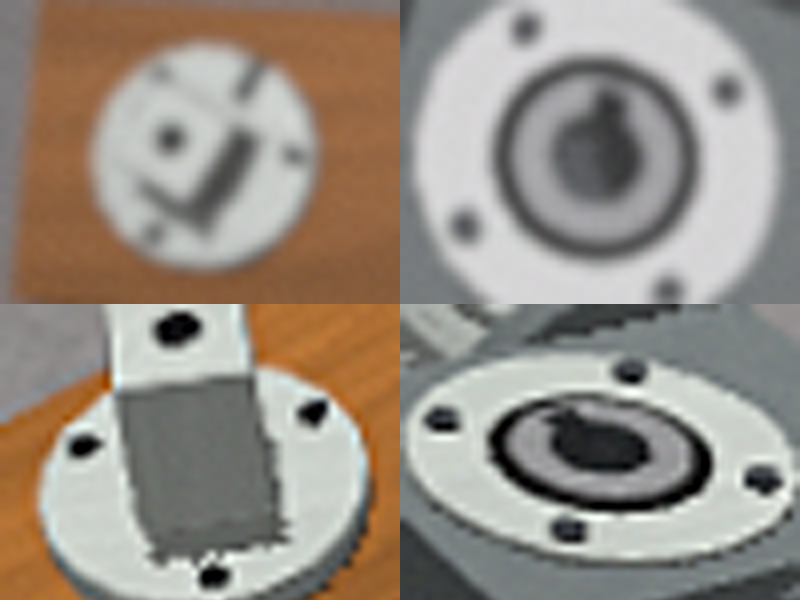

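```bash
cat > h.py <<'E'
from workcell import manip, viewer
import cv2,numpy as np
from scipy.spatial.transform import Rotation as R
def unp(cam,px,z):
    c=viewer.calibration(cam);K=np.array([[c["fx"],0,c["cx"]],[0,c["fy"],c["cy"]],[0,0,1]])
    p=cv2.undistortPoints(np.array([[px]],float),K,np.array([c["k1"],0,0,0]))[0,0]
    T=c["world_from_camera"];d=T[:3,:3]@[p[0],-p[1],-1];return T[:3,3]+d*(z-T[2,3])/d[2]
def proj(cam,P):
    c=viewer.calibration(cam);T=c["world_from_camera"];p=T[:3,:3].T@(np.array(P)-T[:3,3])
    x,y=p[0]/-p[2],-p[1]/-p[2];f=1+c["k1"]*(x*x+y*y);return np.array([c["cx"]+c["fx"]*x*f,c["cy"]+c["fy"]*y*f])
def cr(o,x,y): return (o[0]+(x+.5)/8-.5,o[1]+(y+.5)/8-.5)
E
python3 - <<'E'
from h import *
np.set_printoptions(precision=4,suppress=True)
S=(115,189);H=(311,184);SS=(126,258);SH=(306,130)
f=unp("top",cr(S,205,155),.068);b=unp("top",cr(S,170,140),.108);r=unp("top",cr(S,252,80),.069)
print("flange",f,"boss",b,"rib",r,np.arctan2(*(r-f)[1::-1]))
a=unp("top",cr(S,245,130),.108);c=unp("top",cr(S,193,205),.108);print("edge",np.arctan2(*(a-c)[1::-1]),np.linalg.norm((a-c)[:2]))
print("side flange",unp("side",cr(SS,203,483-304),.068),"hole",unp("side",cr(SS,178,24),.108))
e1=unp("side",cr(SS,118,86),.108);e2=unp("side",cr(SS,252,71),.108);print("side edge",np.arctan2(*(e2-e1)[1::-1]),np.linalg.norm(e2-e1))
h=unp("top",cr(H,197,157),.124);k=unp("top",cr(H,209,103),.124);print("hub",h,"key",np.arctan2(*(k-h)[1::-1]),np.linalg.norm(k-h))
h2=unp("side",cr(SH,202,453-304),.124);k2=unp("side",cr(SH,562-400,410-304),.124);print("side hub",h2,"key",np.arctan2(*(k2-h2)[1::-1]),np.linalg.norm(k2-h2))
o=manip.get_obs();print(R.from_quat(o["ee_rot"]).as_matrix())
E
```

```text
flange [0.4715 0.2966 0.068 ] boss [0.4712 0.2975 0.108 ] rib [0.4934 0.2841 0.069 ] -0.5208832802295292
edge -0.5596403071781403 0.025043138737990325
side flange [0.4705 0.2984 0.068 ] hole [0.4718 0.2973 0.108 ]
side edge -2.126814446235111 0.024609981234440966
hub [ 0.4857 -0.1427  0.124 ] key -0.22183223301291244 0.01538306372826661
side hub [ 0.4839 -0.1407  0.124 ] key -0.4132844936379764 0.022364108809791356
[[ 0.937   0.3492 -0.0005]
 [ 0.3492 -0.937   0.0011]
 [-0.     -0.0012 -1.    ]]
```

Units first: turns go in shares of pi/2 rad. So -0.664 rad / 1.5708 = -0.4227.

```bash
python3 jog.py '[0,0,-0.0955,0.05,-0.04,0,1,0,0,-0.191,0.1,-0.085,0,1,0,0,-0.2865,0.145,-0.127,0,1,0,0,-0.382,0.19,-0.17,0,1,0,0,-0.4227,0.235,-0.21,0,1,0,0,-0.4227,0.28,-0.25,0,1,0,0,-0.4227,0.325,-0.29,0,1,0,0,-0.4227,0.369,-0.33,0,1,0,0,-0.4227,0.39,-0.385,0,1,0,0,-0.4227,0.415,-0.44,0,1,0,0,-0.4227,0.44,-0.49,0,1,0,0,-0.4227,0.46,-0.545,0,1,0,0,-0.4227,0.485,-0.6,0,1,0,0,-0.4227,0.51,-0.655,0,1,0,0,-0.4227,0.53,-0.705,0,1,0,0,-0.4227,0.5455,-0.7387,0,1,0,0,-0.4227,0.5455,-0.7387,0,1,0,0,-0.4227,0.5455,-0.7387,0,1,0,0,-0.4227,0.5455,-0.7387,0,1]' 40; python3 - <<'E'
from h import *
o=manip.get_obs();print(o["clock"],o["joint_pos"].round(3),R.from_quat(o["ee_rot"]).as_matrix().round(3).tolist(),o["ft_force"])
cv2.imwrite("pics/t1.png",viewer.camera("top"))
s=viewer.camera("side");cv2.imwrite("pics/s1.png",s)
E
```

```text
clock: 2.48
position: [0.4719, 0.2956, 0.2312]
ee_rot: [0.873, 0.488, -0.0, 0.0]
ft_force: [0.1, -0.3, 0.1]
grip_width: 0.999
grasp_force: 0.0
2.475 [ 0.135  0.308 -0.931  1.607  0.253  1.354 -1.38 ] [[0.524, 0.851, 0.0], [0.851, -0.524, -0.001], [-0.001, 0.001, -1.0]] [ 0.115866   -0.27476893  0.10486202]
```

```bash
python3 jog.py '[0,0,0,0.001,-0.0015,0.05,1,0,0,0,0.001,-0.0015,0.1,1,0,0,0,0.001,-0.0015,0.14,1,0,0,0,0.001,-0.0015,0.159,1,0,0,0,0.001,-0.0015,0.159,1,0,0,0,0.001,-0.0015,0.159,1]'; python3 - <<'E'
from h import *
s=viewer.camera("side");t=viewer.camera("top")
a=cv2.resize(s[220:340,90:240],(600,480),interpolation=cv2.INTER_CUBIC)
cv2.imwrite("pics/s2.png",a)
print(manip.get_obs()["position"])
E
```

```text
clock: 3.32
position: [0.4716, 0.2993, 0.074]
ee_rot: [0.873, 0.488, 0.001, 0.0]
ft_force: [0.0, 0.2, -0.1]
grip_width: 1.001
grasp_force: 0.0
[0.47159692 0.29922258 0.07389775]
```

View pics/s2.png

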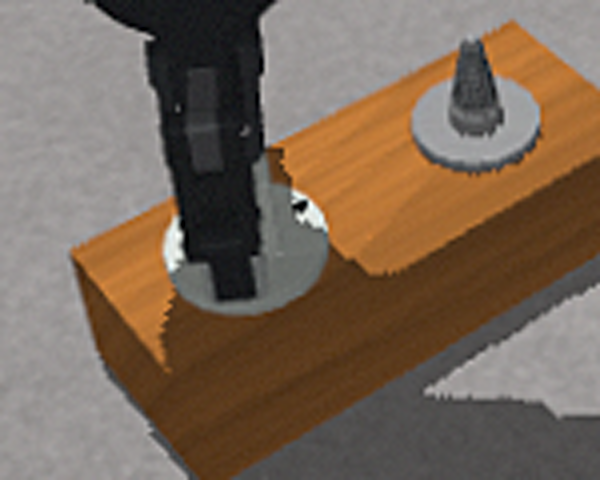

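The gripper straddles the boss, with the near finger at (230,270) over the flange and the taper untouched. Closing.

```bash
python3 jog.py '[0,0,0,-0.001,0.0005,0.001,0.6,0,0,0,-0.001,0.0005,0.001,0.2,0,0,0,-0.001,0.0005,0.001,0,0,0,0,-0.001,0.0005,0.001,0,0,0,0,-0.001,0.0005,0.001,0,0,0,0,-0.001,0.0005,0.001,0,0,0,0,-0.001,0.0005,0.001,0,0,0,0,-0.001,0.0005,0.001,0]' 80
```

```text
clock: 4.42
position: [0.4708, 0.2977, 0.0716]
ee_rot: [0.873, 0.489, 0.0, 0.0]
ft_force: [0.1, -1.0, 6.0]
grip_width: 0.294
grasp_force: 77.9
```

```bash
python3 jog.py '[0,0,0,0,0,-0.03,0,0,0,0,0,0,-0.07,0,0,0,0,0,0,-0.12,0,0,0,0,0,0,-0.16,0,0,0,0,-0.04,0.026,-0.16,0,0,0,0,-0.09,0.059,-0.16,0,0,0,0,-0.14,0.092,-0.16,0,0,0,0,-0.19,0.125,-0.16,0,0,0,0,-0.24,0.158,-0.16,0,0,0,0,-0.28,0.185,-0.16,0,0,0,0,-0.28,0.185,-0.16,0]'; python3 - <<'E'
from h import *
from scipy.optimize import minimize
for n in("top","side"):
    g=cv2.cvtColor(cv2.imread(f"pics/{n}0.png"),cv2.COLOR_BGR2GRAY).astype(np.float32)
    def samp(c,r,a):
        P=np.array([proj(n,[c[0]+r*np.cos(x),c[1]+r*np.sin(x),.124]) for x in a]).astype(np.float32)
        return cv2.remap(g,P[:,0:1],P[:,1:2],cv2.INTER_LINEAR)[:,0]
    a=np.arange(-np.pi,np.pi,.15)
    # ring bright mid 14.5..21.5, dark gap 24: maximise contrast away from keyway
    aa=a[np.abs(a+.3)>.6]
    f=lambda c:-(samp(c,.0215,aa).mean()*1+samp(c,.0155,aa).mean()-samp(c,.0243,aa).mean()-samp(c,.0118,aa).mean())
    m=minimize(f,[.4848,-.1417],method="Nelder-Mead",options=dict(initial_simplex=[[.4848,-.1417],[.4868,-.1417],[.4848,-.1397]]))
    print(n,m.x,m.fun)
    b=np.arange(-1.1,.7,.1)
    for r in(.015,.0165,.018): print(r,[*zip(b.round(2),samp(m.x,r,b).astype(int))])
    w=np.arange(-1.1,.7,.02);I=np.mean([samp(m.x,r,w) for r in(.015,.016,.017,.018)],0);d=np.clip(np.percentile(I,75)-I-15,0,None);print("angle",(w*d).sum()/d.sum())
E
```

```text
clock: 5.8
position: [0.4812, -0.0422, 0.2303]
ee_rot: [0.874, 0.485, -0.001, -0.0]
ft_force: [-0.4, 1.4, -3.8]
grip_width: 0.297
grasp_force: 78.1Traceback (most recent call last):
  File "<stdin>", line 12, in <module>
    res = _minimize_neldermead(fun, x0, args, callback, bounds=bounds,
                               **options)
    fxr = func(xr)
    fx = function(np.copy(x), *(wrapper_args + args))
  File "<stdin>", line 11, in <lambda>
  File "<stdin>", line 6, in samp
  File "h.py", line 9, in proj
    c=viewer.calibration(cam);T=c["world_from_camera"];p=T[:3,:3].T@(np.array(P)-T[:3,3])
ValueError: time passes only in moves, steps and waits
```

```bash
sed -i 's/viewer.calibration(cam)/CAL[cam]/' h.py; sed -i '3a CAL={n:viewer.calibration(n) for n in("top","side")}' h.py
python3 - <<'E'
from h import *
from scipy.optimize import minimize
np.set_printoptions(precision=4,suppress=True)
for n in("top","side"):
    g=cv2.cvtColor(cv2.imread(f"pics/{n}0.png"),cv2.COLOR_BGR2GRAY).astype(np.float32)
    def samp(c,r,a):
        P=np.array([proj(n,[c[0]+r*np.cos(x),c[1]+r*np.sin(x),.124]) for x in a]).astype(np.float32)
        return cv2.remap(g,P[:,0:1],P[:,1:2],cv2.INTER_LINEAR)[:,0]
    a=np.arange(-np.pi,np.pi,.15)
    aa=a[np.abs(a+.3)>.6]
    f=lambda c:-(samp(c,.0215,aa).mean()*1+samp(c,.0155,aa).mean()-samp(c,.0243,aa).mean()-samp(c,.0118,aa).mean())
    m=minimize(f,[.4848,-.1417],method="Nelder-Mead",options=dict(initial_simplex=[[.4848,-.1417],[.4868,-.1417],[.4848,-.1397]]))
    print(n,m.x,m.fun)
    b=np.arange(-1.1,.7,.15)
    for r in(.015,.0165,.018): print(r,samp(m.x,r,b).astype(int))
    w=np.arange(-1.1,.7,.02);I=np.mean([samp(m.x,r,w) for r in(.015,.016,.017,.018)],0);d=np.clip(np.percentile(I,75)-I-15,0,None);print("angle",(w*d).sum()/d.sum())
E
```

```text
top [ 0.4858 -0.1426] -97.15457916259766
0.015 [151 151 148 124  89  65  63  84 121 146 154 154]
0.0165 [158 162 157 139 105  79  74  95 135 158 163 163]
0.018 [161 162 162 153 122  98  93 109 144 164 166 166]
angle -0.2564697811792646
side [ 0.486  -0.1426] -162.3003692626953
0.015 [133 128 117 104  53  33  31  43  98 135 142 148]
0.0165 [142 141 139 127  70  44  36  51 113 153 156 153]
0.018 [149 152 160 151  69  60  60  70 130 154 152 152]
angle -0.2543565316259646
```

Both cameras agree: hub at (0.486, -0.1426) and keyway at -0.255 rad.

Scaled: -0.3025 rad / 1.5708 = -0.1926.

```bash
python3 jog.py '[0,0,-0.0637,-0.03,0.02,0,0,0,0,-0.1273,-0.06,0.042,0,0,0,0,-0.191,-0.08,0.055,0,0,0,0,-0.1926,-0.0826,0.0571,0,0,0,0,-0.1926,-0.0826,0.0571,0,0,0,0,-0.1926,-0.0826,0.0571,0.02,0,0,0,-0.1926,-0.0826,0.0571,0.035,0,0,0,-0.1926,-0.0826,0.0571,0.035,0,0,0,-0.1926,-0.0826,0.0571,0.035,0]'; python3 - <<'E'
from h import *
s=viewer.camera("side");cv2.imwrite("pics/s3.png",cv2.resize(s[80:200,260:410],(750,600),interpolation=cv2.INTER_CUBIC))
o=manip.get_obs();print(o["position"],2*np.arctan2(o["ee_rot"][1],o["ee_rot"][0])-np.pi/2,o["ft_force"])
E
```

```text
clock: 6.92
position: [0.4878, -0.1378, 0.1968]
ee_rot: [0.789, 0.615, 0.0, 0.0]
ft_force: [0.2, -0.4, -3.3]
grip_width: 0.296
grasp_force: 78.1
[ 0.48787098 -0.13791283  0.19697713] -0.24735273884000875 [ 0.10070694 -0.80409999 -2.90480324]
```

View pics/s3.png

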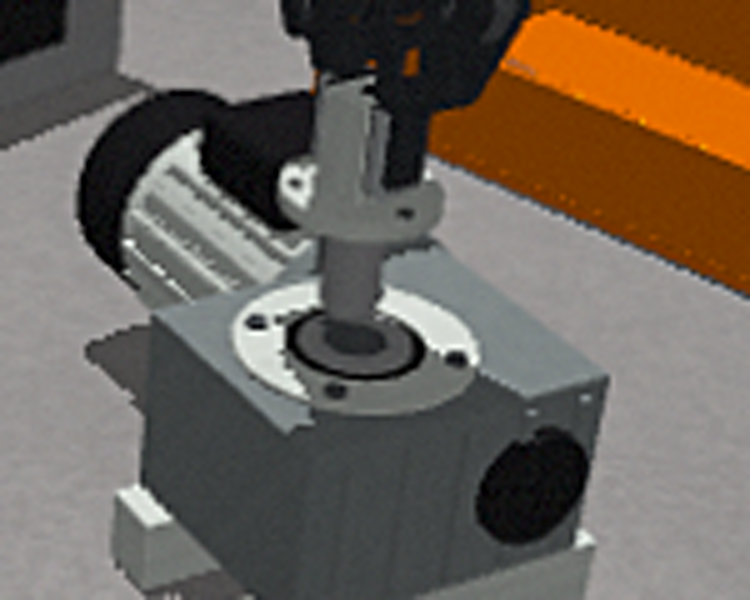

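The spindle hangs straight, tip at about (350,315), slightly off towards the far side. TCP is about 5 mm off the hub axis, so I'll correct that.

```bash
python3 jog.py '[0,0,0,-0.005,-0.0007,0,0,0,0,0,-0.005,-0.0007,0,0,0,0,0,-0.005,-0.0007,0,0,0,0,0,-0.005,-0.0007,0,0]'; python3 - <<'E'
from h import *
s=viewer.camera("side");cv2.imwrite("pics/s4full.png",s)
o=manip.get_obs();p=o["position"];print(p,2*np.arctan2(o["ee_rot"][1],o["ee_rot"][0])-np.pi/2,o["ft_force"])
im=cv2.resize(s[90:180,270:390],(800,600),interpolation=cv2.INTER_CUBIC);k=800/120
for z,r in((p[2]-.0118,.032),(p[2]-.0598,.0085),(.124,.0132),(.124,.023)):
    c=p if z>.125 else [.4859,-.1426]
    P=np.array([(proj("side",[c[0]+r*np.cos(a),c[1]+r*np.sin(a),z])-[270,90]+.5)*k-.5 for a in np.arange(0,6.3,.2)])
    cv2.polylines(im,[P.astype(int)],True,(0,0,255),1)
cv2.imwrite("pics/s4.png",im)
E
```

```text
clock: 7.48
position: [0.4856, -0.1427, 0.1963]
ee_rot: [0.789, 0.614, 0.0, 0.0]
ft_force: [0.3, 0.2, -3.3]
grip_width: 0.293
grasp_force: 78.1
[ 0.4856014  -0.14269884  0.19634278] -0.24737951663538715 [ 0.84149685 -0.69185226 -3.51851671]
```

View pics/s4.png

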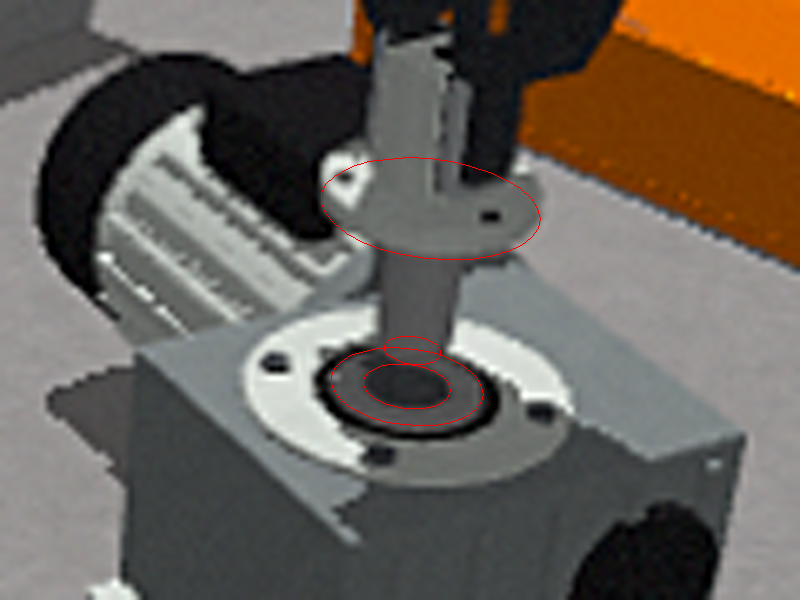

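The projected outline matches the spindle to about 1 mm; the flange sits ~5 crop px right of it. The tip is about 12 mm above the bore. Small correction, then lower the nose in.

```bash
python3 jog.py '[0,0,0,0.0008,0.0005,0.004,0,0,0,0,0.0008,0.0005,0.008,0,0,0,0,0.0008,0.0005,0.012,0,0,0,0,0.0008,0.0005,0.016,0,0,0,0,0.0008,0.0005,0.019,0,0,0,0,0.0008,0.0005,0.019,0,0,0,0,0.0008,0.0005,0.019,0]'
```

```text
clock: 8.4
position: [0.4863, -0.1421, 0.1774]
ee_rot: [0.789, 0.614, 0.0, 0.0]
ft_force: [-0.1, -0.4, -3.0]
grip_width: 0.297
grasp_force: 78.1
```

```bash
python3 jog.py '[0,0,0,0,0,0.001,0,0,0,0,0,0,0.002,0,0,0,0,0,0,0.002,0]'; python3 jog.py '[0,0,0,0,0,0.001,0,0,0,0,0,0,0.002,0,0,0,0,0,0,0.002,0]'
```

```text
clock: 8.78
position: [0.4862, -0.1421, 0.1752]
ee_rot: [0.789, 0.614, -0.0, -0.0]
ft_force: [-0.3, 0.1, -3.4]
grip_width: 0.294
grasp_force: 78.1
clock: 9.15
position: [0.4862, -0.1421, 0.1732]
ee_rot: [0.789, 0.614, -0.0, -0.0]
ft_force: [0.4, 0.1, -2.9]
grip_width: 0.3
grasp_force: 78.1
```

```bash
for i in 1 2; do python3 jog.py '[0,0,0,0,0,0.0007,0,0,0,0,0,0,0.0015,0,0,0,0,0,0,0.0015,0]' | grep -v grip; done; python3 -c "
from workcell import manip, viewer;print(manip.get_obs()['torque'])"
```

```text
clock: 9.52
position: [0.4862, -0.1421, 0.1717]
ee_rot: [0.789, 0.614, -0.0, -0.0]
ft_force: [0.6, -0.3, -2.2]
grasp_force: 78.1
clock: 9.9
position: [0.4862, -0.1421, 0.1702]
ee_rot: [0.789, 0.614, -0.0, -0.0]
ft_force: [-0.5, 0.6, -3.0]
grasp_force: 78.1
[0.0288351  0.02963839 0.01807974]
```

```bash
for i in 1 2 3; do python3 jog.py '[0,0,0,0,0,0.001,0,0,0,0,0,0,0.002,0,0,0,0,0,0,0.002,0]' | grep -v grip; python3 -c "
from workcell import manip, viewer;print(manip.get_obs()['torque'])"; done
```

```text
clock: 10.28
position: [0.4862, -0.1421, 0.1682]
ee_rot: [0.789, 0.614, -0.0, -0.0]
ft_force: [0.5, 0.1, -3.4]
grasp_force: 78.1
[ 0.02946109 -0.00247357 -0.00167048]
clock: 10.65
position: [0.4862, -0.1421, 0.1662]
ee_rot: [0.789, 0.614, -0.0, -0.0]
ft_force: [-0.2, -0.0, -3.5]
grasp_force: 78.1
[ 0.03244194  0.03138913 -0.01695182]
clock: 11.02
position: [0.4862, -0.1421, 0.1642]
ee_rot: [0.789, 0.614, -0.0, -0.0]
ft_force: [0.8, 0.1, -3.2]
grasp_force: 78.1
[-0.01450042 -0.02925906 -0.03712862]
```

```bash
for i in 1 2 3; do python3 jog.py '[0,0,0,0,0,0.002,0,0,0,0,0,0,0.004,0,0,0,0,0,0,0.006,0,0,0,0,0,0,0.006,0]' | grep -E "pos|force"; python3 -c "
from workcell import manip, viewer;print(manip.get_obs()['torque'])"; done
```

```text
position: [0.4861, -0.1421, 0.1581]
ft_force: [-0.8, 0.1, -3.5]
grasp_force: 78.1
[-0.03068441 -0.00540674  0.02406596]
position: [0.4861, -0.1421, 0.1521]
ft_force: [0.3, -0.5, -2.0]
grasp_force: 78.1
[ 0.02396125 -0.00272583  0.041346  ]
position: [0.4861, -0.1421, 0.1461]
ft_force: [-0.0, -0.3, -2.4]
grasp_force: 78.1
[ 0.02520609 -0.05658236  0.01816858]
```

```bash
for i in 1 2 3 4; do python3 jog.py '[0,0,0,0,0,0.001,0,0,0,0,0,0,0.002,0,0,0,0,0,0,0.002,0]' | grep -E "pos|force"; done;  python3 -c "
from workcell import manip, viewer;print(manip.get_obs()['torque'])"
```

```text
position: [0.4862, -0.1421, 0.1442]
ft_force: [0.4, -0.0, -2.8]
grasp_force: 78.1
position: [0.4864, -0.1422, 0.1426]
ft_force: [-0.5, 0.6, 0.0]
grasp_force: 78.7
position: [0.4865, -0.1422, 0.1405]
ft_force: [-0.5, 0.4, 2.9]
grasp_force: 78.8
position: [0.4865, -0.1422, 0.1384]
ft_force: [-0.3, 0.5, 5.1]
grasp_force: 79.0
[0.00175603 0.1242331  0.01701304]
```

```bash
for i in 1 2 3 4; do python3 jog.py '[0,0,0,0,0,0.0005,0,0,0,0,0,0,0.0008,0,0,0,0,0,0,0.0008,0]' | grep -E "pos|force"; done
```

```text
position: [0.4865, -0.1421, 0.1376]
ft_force: [-0.8, 0.3, 5.1]
grasp_force: 79.0
position: [0.4865, -0.1422, 0.1369]
ft_force: [-1.1, 0.4, 5.3]
grasp_force: 79.0
position: [0.4864, -0.1421, 0.1361]
ft_force: [-1.3, -0.9, 6.1]
grasp_force: 79.0
position: [0.4865, -0.1422, 0.1356]
ft_force: [-2.1, 0.6, 8.7]
grasp_force: 79.5
```

```bash
for i in 1 2 3; do python3 jog.py '[0,0,0,0,0,0.0005,0,0,0,0,0,0,0.0006,0,0,0,0,0,0,0.0006,0]' | grep -E "pos|force"; done
```

```text
position: [0.4865, -0.1422, 0.1355]
ft_force: [-4.8, 1.4, 14.9]
grasp_force: 80.4
position: [0.4866, -0.1422, 0.1355]
ft_force: [-7.6, 1.2, 21.4]
grasp_force: 81.2
position: [0.4866, -0.1422, 0.1355]
ft_force: [-11.5, 1.7, 28.7]
grasp_force: 82.0
```

Hard stop, but with a growing sideways load. I'll relieve that laterally and look.

```bash
python3 jog.py '[0,0,0,0,-0.0008,0,0,0,0,0,0,-0.0008,0,0,0,0,0,0,-0.0008,0,0]'; python3 - <<'E'
from h import *
s=viewer.camera("side");o=manip.get_obs();p=o["position"];print(o["torque"],R.from_quat(o["ee_rot"]).as_matrix()[:,2])
cv2.imwrite("pics/s5.png",cv2.resize(s[95:170,280:380],(800,600),interpolation=cv2.INTER_CUBIC))
E
```

```text
clock: 17.02
position: [0.4866, -0.1422, 0.1355]
ee_rot: [0.789, 0.614, 0.0, 0.001]
ft_force: [-6.2, 1.3, 24.2]
grip_width: 0.3
grasp_force: 81.4
[ 0.42497745  1.53781862 -0.01396459] [ 0.00230486 -0.00146861 -0.99999627]
```

View pics/s5.png

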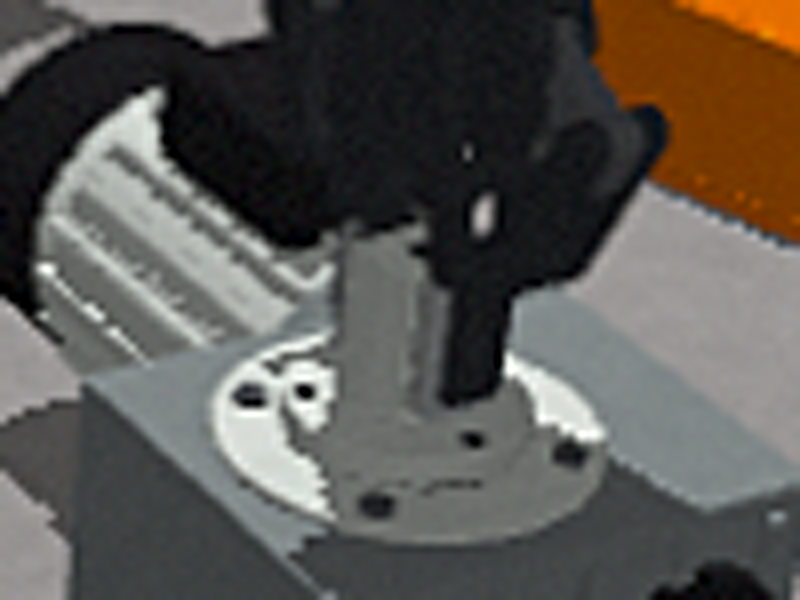

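The flange (rim at ~(330–530, 480)) sits flat on the hub face with no gap visible. One more small side relief, then a settling check.

```bash
python3 jog.py '[0,0,0,0,-0.0007,0,0,0,0,0,0,-0.0007,0,0,0,0,0,0,-0.0007,0,0,0,0,0,0,-0.0007,0,0]'; python3 jog.py '[0,0,0,0,0,0,0,0,0,0,0,0,0,0,0,0,0,0,0,0,0,0,0,0,0,0,0,0,0,0,0,0,0,0,0,0,0,0,0,0,0,0,0,0,0,0,0,0,0,0,0,0,0,0,0,0]'
```

```text
clock: 17.58
position: [0.4865, -0.1422, 0.1355]
ee_rot: [0.789, 0.614, 0.001, 0.002]
ft_force: [-2.0, -0.9, 20.8]
grip_width: 0.297
grasp_force: 81.0
clock: 18.58
position: [0.4864, -0.1422, 0.1355]
ee_rot: [0.789, 0.614, 0.001, 0.002]
ft_force: [-2.7, 0.2, 21.5]
grip_width: 0.295
grasp_force: 81.0
```

```bash
python3 - <<'E'
from h import *
o=manip.get_obs();M=R.from_quat(o["ee_rot"]).as_matrix();z=M[:,2];print(z,o["torque"],o["ft_force"])
print("tool rotvec to upright",M.T@np.cross(z,[0,0,-1]))
E
```

```text
[ 0.00366772 -0.00163249 -0.99999194] [0.211133   0.70708283 0.01535467] [-2.71614834  0.15094421 21.45066495]
tool rotvec to upright [ 3.95599983e-03  6.83571178e-04 -4.90480583e-23]
```

Scaled: 0.004 rad / 1.5708 = 0.0025.

```bash
python3 jog.py '[0.0013,0,0,0,0,0,0,0.0025,0.0004,0,0,0,0,0,0.0025,0.0004,0,0,0,0,0,0.0025,0.0004,0,0,0,0,0,0.0025,0.0004,0,0,0,0,0]'; python3 - <<'E'
from h import *
o=manip.get_obs();M=R.from_quat(o["ee_rot"]).as_matrix();print(M[:,2],o["position"],o["torque"],o["ft_force"])
E
```

```text
clock: 19.2
position: [0.4865, -0.1422, 0.1355]
ee_rot: [0.789, 0.614, 0.0, 0.0]
ft_force: [-2.3, 0.8, 21.4]
grip_width: 0.299
grasp_force: 80.9
[ 1.50777486e-04 -1.22835330e-04 -9.99999981e-01] [ 0.48650924 -0.14221085  0.13549296] [-0.00124524  0.5088716   0.0360988 ] [-2.31979151  0.75023683 21.37091009]
```

Upright, pressed home with about 21 N on the sensor, and steady. Handing in.

```bash
python3 -c "
from workcell import manip, viewer;print(manip.hand_in())"
```

```text
the job is handed in; nothing more can be done
None
```

The keyed spindle is in the hollow shaft with its key in the keyway and its flange home on the face; the arm still grips it and presses down with about 21 N, the tapered spindle was left untouched in its hole, and the job was handed in at about 19 s.

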